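Seat a dogged drive collar over the indexing stand's guide rod

ROBOT

A 6-joint arm with a two-finger parallel gripper is mounted at the origin on a cart in front of the work surface, level with it; the furniture and walls round the work are solid. World frame = base frame: x ahead of the robot, y to its left, z up, the work surface at z = 0. Lengths are in m, angles in degrees, forces in N, time in s.
With the tool pointing down it reaches from about 0.35 to 0.875 m from the base axis. Payload 15.5 kg.
Tool frame: the origin (TCP) lies on the centre line of the jaws, within the pads' length; the fingertips stand 11 mm ahead of it and the grasp point (between the pads) lies 8 mm behind it; z points along the fingers, y is the line along which they close (so a half turn about z gives the same grasp; the last joint's range is limited). The gripper opens to 85 mm and grips with 20 to 120 N. Pads are 22 mm wide; open, the fingers measure 114 mm over their backs; the gripper's body (76 mm by 85 mm) begins 54 mm behind the grasp point. The pads swing forward as they close: fully open they stand 13 mm farther back than shut.
Start: joints at [-5.472, 28.281, 77.091, -0, 74.628, -5.472], TCP at [0.625, 0, 0.242] pointing down, gripper open.
Joint ranges: [-166.48, 166.48], [-47.26, 123.95], [12.59, 153.08], [-70.14, 250.14], [6.76, 159.57], [-176.63, 176.63]. Speed limits (degrees/s): [108.29, 108.29, 147.25, 172.46, 172.46, 172.46].

INTERFACE

Orientations are given as [roll, pitch, yaw] about the fixed x, y, z axes, in that order (R = Rz(yaw) Ry(pitch) Rx(roll)).
In Python, from cell import bot gives the robot as it stands. Calls block until the motion is done:
- bot.movep(position, orientation): joint-space move of the TCP to a pose.
- bot.movel(position, attitude=None, v=0.15): straight line of the TCP; attitude=None keeps the orientation; v is the mean speed in m/s.
- bot.goto_joints(angles): joint-space move.
- bot.command_gripper(opening, grip_force=None): opening from 0.0 (shut) to 1.0 (fully open); grip_force is the grip in N (None keeps the last); returns when the fingers have stopped.
- bot.wait(seconds).
- bot.inverse_kinematics(position, orientation): joint angles nearest the present ones, or None.
- bot.state(): the state.
- bot.camera(name): name is "scene" or "side" or "wrist"; returns (picture, depth): 420x560x3 uint8, red, green, blue; 420x560 float32, m along the optical axis (not along the pixel's ray), 0 where there is no reading.
- bot.get_calibration(name): a dict with "intrinsics" (3x3 intrinsics, pixels), "R" (3x3) and "t" (3): a world point X has camera coordinates R X + t. Camera axes: x right, y down, z forward; pixel columns grow to the right and rows downward; lengths in m; the calibration is good to about 2 mm. A picture is of the moment at which its call begins: read the wrist's pose just before it. get_calibration takes no time and is no camera call; for the wrist camera it gives the pose at the moment of the call.
A pose or a line that the arm cannot do raises bot.Unreachable and nothing moves.
- bot.finish_job(): hands the job in; it is judged then, once.
The state is a dict: "clock": time; "qpos": joint angles; "qvel": joint speeds; "effort": joint torques, N m; "position": TCP position; "ee_rot": TCP orientation; "wrist_force": force on the tool from outside, world axes, zero at the start; "wrist_torque": the same for the moment, N m; "grip_width": opening from 0.0 (shut) to 1.0 (fully open); "grip_force": force on a finger pad.
Only numpy, scipy, OpenCV 4.12 (cv2) and the standard library are available. Lean on these libraries where they do the work, as an engineer would, in place of code of your own. Each camera call takes 0.05 s, during which the arm holds its last target. There are 200 camera calls.

TASK

Slip the drilled collar, flange down, over the tall rod of the indexing stand and lower it squarely, without dropping it, onto the slotted ring at the rod's foot. Turn it gently by feel until its five dogs fall into the ring's slots and the flange sits flat, fully home, on the ring, then let go. Go easy: do not force it down while the dogs are not in the slots, and leave the other things on the bench where they are.

Things in the scene. Friction and masses are not known exactly. Their poses are not given: they have to be found in the camera images.
- index_stand: Indexing stand, screwed down: round dark steel foot 110 mm across, 16 mm high, with a vertical bright guide rod at its centre. A steel index ring 72 mm across lies on the foot round the rod. Origin: centre of the foot's underside; z up along the rod. About 5 N of downward load is enough to feel for the slots; the stand is marred by pushes over 35 N.
- rod_top (a point): Top of the guide rod, on its axis, 125 mm above the underside of the foot. The rod is 14 mm in diameter; its last 4.5 mm taper to 6 mm.
- ring_face (a point): Point on the rod's axis level with the index ring's top face, 28 mm above the foot's underside. Five straight radial slots, 72 degrees apart, 10 mm wide, 8 mm deep, cut that face into five blocks. The ring's angle is unknown, not the stand's yaw, and not reported; it is stiff (turns only above 1.5 N m), so it does not follow light turning.
- collar: Drilled drive collar, 0.3 to 0.55 kg, upright on the table: aluminium hub on a steel flange 72 mm across, with five dogs below. A 16 mm bore runs through along the axis. Origin: on the axis level with the dogs' feet; z up along the bore, x through one dog. Resting on the ring's blocks its origin is level with ring_face; fully home, dogs in slots and flange on the ring, 6.5 mm below it.
- hub_grip (a point): Centre of the hub, on the collar's axis, 74 mm above the collar's origin: grip here. The hub is plain and round, 40 mm in diameter, from 16.5 to 90 mm above the origin. When home the rod stands 13.5 mm out of the hub's top.
- flange_underside (a point): Point on the collar's axis level with the flange's underside, 6.5 mm above the collar's origin; the flange is 10 mm thick. Below it stand five dogs 72 degrees apart, each 8 mm wide, 6.5 mm deep, from 22 to 33 mm from the axis.
- bench_block: Bystander, loose: flat square steel block 64x64x18 mm. Origin: centre of its underside.
- screw_tin: Bystander, loose: round tan slip-lid tin, 68 mm across, 31 mm high. Origin: centre of its underside.
- glue_bottle: Bystander, loose: small glue bottle, 27 mm across, 59 mm high. Origin: centre of its underside.
- dap_block: Bystander, loose: small wooden block 36x50x16 mm. Origin: centre of its underside.
- drill_box: Bystander, loose: clear flat box of drill bits 38x55x17 mm. Origin: centre of its underside.
Not all that is in view belongs to the job. What is shaped like the collar but pink is not meant.

How it is judged:
By the outcome, as a careful person would: the job done as asked, in the order asked, and still so for the second after the job is handed in, with the robot touching nothing.
It also fails if it takes over 66 s, if anything falls off the work surface, if the arm or the gripper's body presses on something with over 40 N, if the wrist force passes 120 N, or if a joint passes its speed limit or range.

## Working session

There is one attempt and no reset: what is moved stays moved. The work goes in short steps, each a Python script; the robot and the scene stay as the last script left them, time stands still between calls to the robot, and variables do not carry over. Pictures are saved under pics/ and viewed, at most 10 in all, crops included, and the job is handed in when it is done.

```bash
mkdir -p pics
cat > h.py <<'E'
from cell import bot
import numpy as np, cv2
def snap(n,f):
    c=bot.get_calibration(n); p,d=bot.camera(n)
    np.savez(f'pics/{f}.npz',p=p,d=d,K=c['intrinsics'],R=c['R'],t=c['t'])
    cv2.imwrite(f'pics/{f}.png',p[:,:,::-1]); return p,d,c
def cloud(f):
    z=np.load(f'pics/{f}.npz'); d=z['d']; v,u=np.mgrid[:420,:560]
    r=np.stack([u,v,np.ones_like(u)],-1)@np.linalg.inv(z['K']).T*d[...,None]
    return (r-z['t'])@z['R'],d>0,z['p']
E
python3 - <<'E'
from h import *
a=snap('scene','s0')[0];b=snap('side','d0')[0];snap('wrist','w0')
print(bot.state())
E
```

```text
{'clock': 0.15, 'qpos': array([-5.47355424e+00,  2.83085684e+01,  7.71180339e+01, -2.05574085e-03,
        7.46298901e+01, -5.47072072e+00]), 'qvel': array([-0.01096234, -0.03888498, -0.09228405, -0.0454499 , -0.03645634,
        0.003056  ]), 'effort': array([ 4.76028199e-04, -8.82539248e+01, -3.84067369e+01, -1.70366275e-04,
        7.04737889e-03, -2.97315989e-05]), 'position': array([ 6.24732039e-01, -2.10788930e-06,  2.41822597e-01]), 'ee_rot': array([-1.79943576e+02, -3.41317018e-03,  8.99977107e+01]), 'wrist_force': array([-0.29925622, -0.34706317, -0.31647485]), 'wrist_torque': array([ 0.00502447, -0.01288275, -0.00735515]), 'grip_force': 0.0, 'grip_width': 0.9966060903538383}
```

View pics/s0.png

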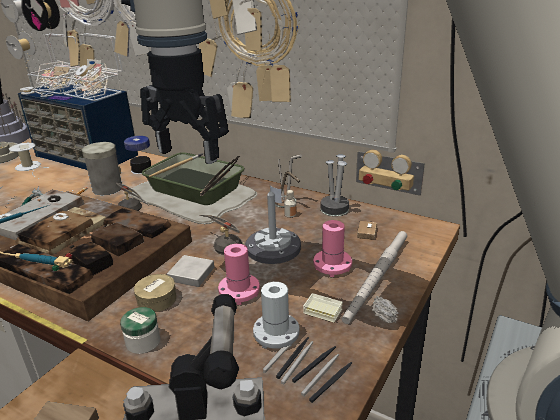

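View pics/d0.png

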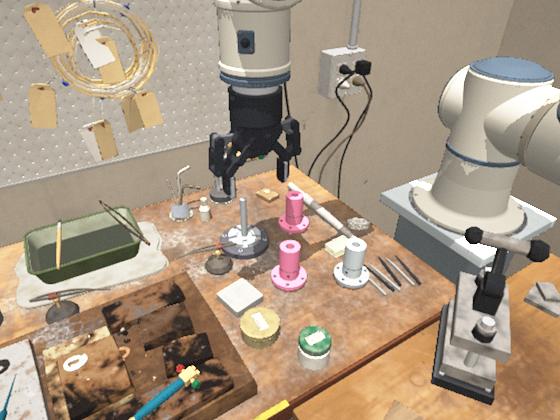

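Scene view: the silver/aluminium collar is at (274,312). The collar-shaped alternatives at (236,272) and (333,247) are pink, so they are out. The stand with its slotted ring is at (273,240), rod top (271,191); the thing at (335,200) is a tool holder. Side view: collar (354,262), stand (243,235). Next I measure both in the depth images and crop the collar.

```bash
cat >> h.py <<'E'
from scipy.optimize import least_squares
def circ(P,r=None):
    c0=P.mean(0)
    f=lambda q:np.hypot(*(P[:,:2]-q[:2]).T)-(r if r else q[2])
    s=least_squares(f,list(c0[:2])+([] if r else [0.02]),loss='soft_l1',f_scale=0.001); return s.x,np.median(abs(f(s.x)))
E
python3 - <<'E'
from h import *
for f,cb,sb in (('s0',(262,280,288,335),(262,185,282,235)),('d0',(342,235,367,272),(236,195,250,235))):
    X,m,p=cloud(f)
    for nm,(u0,v0,u1,v1),r,zl in (('hub',cb,.02,(.03,.085)),('rod',sb,.007,(.04,.118))):
        P=X[v0:v1,u0:u1][m[v0:v1,u0:u1]]; print(f,nm,'top z',np.percentile(P[:,2],[50,95,99]).round(4))
        Q=P[(P[:,2]>zl[0])&(P[:,2]<zl[1])]; md=np.median(Q,0); Q=Q[np.hypot(*(Q-md)[:,:2].T)<.035]
        print(len(Q),circ(Q,r),md.round(4))
a=cv2.imread('pics/s0.png')[175:355,200:360]; b=cv2.imread('pics/d0.png')[185:305,210:390]
cv2.imwrite('pics/c0.png',cv2.resize(a,None,fx=3.3,fy=3.3,interpolation=cv2.INTER_CUBIC))
E
```

```text
s0 hub top z [0.0625 0.0902 0.0911]
771 (array([0.441082  , 0.05402739]), np.float64(0.0005266219535942709)) [0.4311 0.0699 0.0596]
s0 rod top z [0.0194 0.1138 0.1231]
261 (array([ 0.5738261 , -0.15531232]), np.float64(0.0008081098538979085)) [ 0.5714 -0.1507  0.0736]
d0 hub top z [0.0597 0.0912 0.092 ]
444 (array([0.43984201, 0.05473988]), np.float64(0.0005802272145159285)) [0.4532 0.0676 0.061 ]
d0 rod top z [0.0272 0.1189 0.125 ]
197 (array([ 0.57241737, -0.15467638]), np.float64(0.0005749823890319663)) [ 0.5757 -0.1493  0.0794]
```

View pics/c0.png

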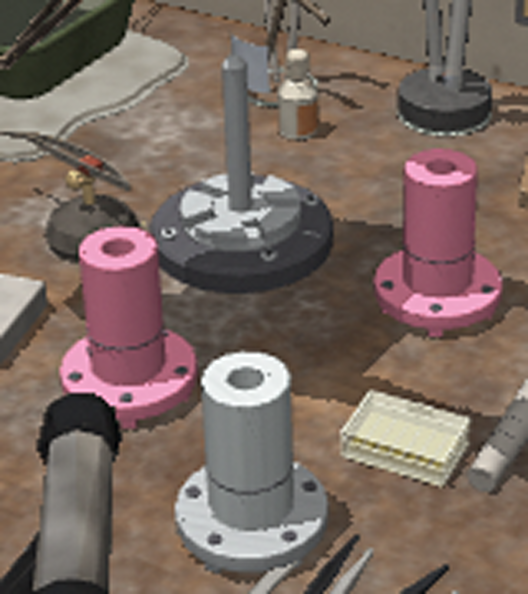

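View pics/w0.png

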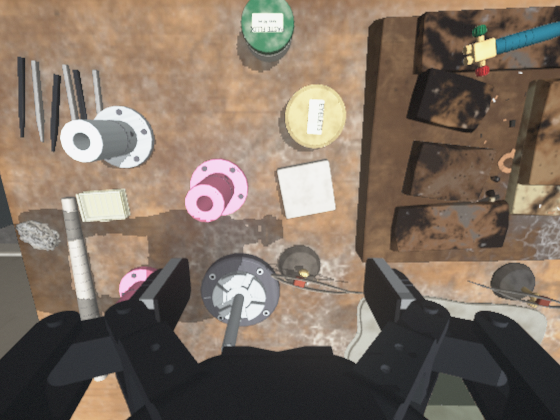

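The crop confirms the bare metal collar, and in the wrist view it is at (105,138) with the stand's ring at (238,290). Next: wrist-camera measurements, plus the pink collars for finger clearance.

Run:
```python
from h import *
for f in ('s0','d0','w0'):
    X,m,p=cloud(f); p=p.astype(int)
    pk=m&(p[...,0]>150)&(p[...,0]-p[...,1]>45)&(p[...,2]-p[...,1]>5)&(X[...,2]>.03)&(X[...,2]<.085)&(X[...,0]<.75)
    n,l,st,c=cv2.connectedComponentsWithStats(pk.astype(np.uint8))
    for i in range(1,n):
        if st[i,4]>150: print(f,'pink',st[i,:4],circ(X[l==i],.02))
X,m,p=cloud('w0')
for nm,c,r,zl in (('hub',(.4405,.0543),.02,(.03,.085)),('rod',(.573,-.155),.007,(.04,.118))):
    s=m&(X[...,2]>zl[0])&(X[...,2]<zl[1])&(np.hypot(X[...,0]-c[0],X[...,1]-c[1])<.03)
    print(nm,s.sum(),circ(X[s],r) if s.sum() else '')
for nm,c,r,zl in (('hubtop',(.4405,.0543),.02,(.088,.095)),):
    s=m&(X[...,2]>zl[0])&(X[...,2]<zl[1])&(np.hypot(X[...,0]-c[0],X[...,1]-c[1])<.03)
    q,_=cv2.minEnclosingCircle(X[s][:,:2].astype(np.float32)),0; print(q)
# everything tall round the stand and collar
X,m,p=cloud('s0')
for c in ((.4405,.0543),(.573,-.155)):
  d=np.hypot(X[...,0]-c[0],X[...,1]-c[1]); a=np.degrees(np.arctan2(X[...,1]-c[1],X[...,0]-c[0]))//20*20
  s=m&(d>.04)&(d<.075)&(X[...,2]>.05)&(X[...,2]<.3)
  print(c,{int(k):(int((s&(a==k)).sum()),round(float(X[...,2][s&(a==k)].max()),3)) for k in np.unique(a[s])})
for y in (0,30,60,90,120,150,-30,-60):
  print(y,*[np.round(q[[0,4,5]],0) if (q:=bot.inverse_kinematics(P,[180,0,y])) is not None else None for P in ([.44,.054,.066],[.573,-.155,.22],[.573,-.155,.09])])
```

```text
d0 pink [286 199  17  23] (array([ 0.44151233, -0.15254356]), np.float64(0.0006482825810301858))
d0 pink [280 250  20  27] (array([ 0.5513683 , -0.00592142]), np.float64(0.0005082466775078436))
w0 pink [197 175  35  25] (array([ 0.55151164, -0.00584313]), np.float64(0.00013767498230653555))
w0 pink [197 196  16  14] (array([0.55989146, 0.00392965]), np.float64(0.00048621811244913514))
hub 1210 (array([0.43995832, 0.05495434]), np.float64(0.00034934774184123586))
rod 511 (array([ 0.57275355, -0.15464944]), np.float64(0.00023997926699373916))
((0.4405742883682251, 0.05494759976863861), 0.020174065604805946)
(0.4405, 0.0543) {}
(0.573, -0.155) {20: (7, 0.058), 40: (15, 0.058)}
0 [-1. 37. 89.] [-21.  70.  69.] [-21.  53.  69.]
30 [-1. 37. 59.] [-21.  70.  39.] [-21.  53.  39.]
60 [-1. 37. 29.] [-21.  70.   9.] [-21.  53.   9.]
90 [-1. 37. -1.] [-21.  70. -21.] [-21.  53. -21.]
120 [ -1.  37. -31.] [-21.  70. -51.] [-21.  53. -51.]
150 [ -1.  37. -61.] [-21.  70. -81.] [-21.  53. -81.]
-30 [ -1.  37. 119.] [-21.  70.  99.] [-21.  53.  99.]
-60 [ -1.  37. 149.] [-21.  70. 129.] [-21.  53. 129.]
```

Run:
```python
from h import *
C=[.4402,.0549]
bot.movep(C+[.17],[180,0,90]); bot.movel(C+[.066],v=.1)
s=bot.state(); print(s['clock'],s['wrist_force'],s['position'])
bot.command_gripper(0.3,60); s=bot.state(); print(s['clock'],s['wrist_force'],s['grip_width'],s['grip_force'])
bot.movel(C+[.075],v=.05);s=bot.state(); print(s['clock'],s['wrist_force'],s['wrist_torque'],s['position'],s['grip_width'],s['grip_force'])
bot.movel(C+[.22],v=.2);bot.wait(.2); s=bot.state(); print(s['clock'],s['wrist_force'],s['wrist_torque'],s['position'],s['ee_rot'])
snap('side','d1');snap('wrist','w1')
```

```text
2.175 [ 0.5265007  -0.96712767 -0.30060853] [0.44053117 0.0548895  0.06638152]
2.675 [-0.747244   -0.78032607 11.62810929] 0.4535057353778236 58.6124231480062
3.0083 [ 0.64318664  0.53755213 -3.92104739] [-0.03983965  0.00106273  0.02881221] [0.44030667 0.0549039  0.07525885] 0.4563044405148745 60.86625337600708
4.0833 [ 1.35623444  0.21769258 -4.79637981] [0.01457893 0.00862533 0.00383646] [0.43972214 0.05490118 0.21903294] [-1.79888366e+02 -2.49958926e-03  8.99983271e+01]
```

View pics/d1.png

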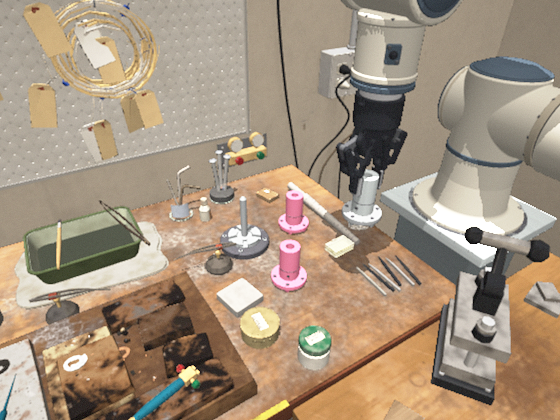

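View pics/w1.png

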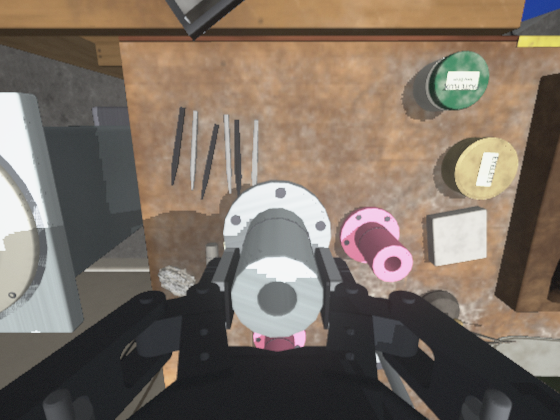

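The collar hangs upright in the jaws (side view (363,200)). In the wrist view its bore is at (278,297), and its weight is about 4.8 N. I'll check the axis offset and tilt in the wrist cloud, then move over the rod.

```bash
cat >> h.py <<'E'
def held(f,tcp):
    X,m,p=cloud(f); X=X-tcp; out=[]
    for lo,hi in ((-.045,-.025),(-.025,-.008),(-.008,.01)):
        s=m&(X[...,2]>lo)&(X[...,2]<hi)&(np.hypot(X[...,0],X[...,1])<.0215); out.append((s.sum(),circ(X[s],.02)) if s.sum()>30 else None)
    t=m&(np.hypot(X[...,0],X[...,1])<.022)&(X[...,2]>.017)&(X[...,2]<.035)
    fl=m&(np.hypot(X[...,0],X[...,1])<.04)&(np.hypot(X[...,0],X[...,1])>.024)&(abs(X[...,2]+.0495)<.006)
    print(out,'top z',np.median(X[t][:,2]),'top c',cv2.minEnclosingCircle(X[t][:,:2].astype(np.float32)))
    A=np.c_[X[fl][:,:2],np.ones(fl.sum())]; k=np.linalg.lstsq(A,X[fl][:,2],rcond=None)[0]
    print('flange plane slopes deg',np.degrees(k[:2]),'z0',k[2],fl.sum())
E
python3 - <<'E'
from h import *
held('w1',np.array([.43972,.0549,.21903]))
bot.movep([.5728,-.1547,.22],[180,0,90]);bot.wait(.3); s=bot.state();print(s['clock'],s['position'],s['wrist_force'],s['wrist_torque'],s['ee_rot'])
snap('side','d2');snap('scene','s2');snap('wrist','w2'); held('w2',s['position'])
X,m,p=cloud('w2')
for f in ('s2','d2'):
    X,m,p=cloud(f)
    for nm,r,lo,hi in (('rod',.007,.04,.115),('hub',.02,.172,.19),('hublow',.02,.172,.205)):
        q=m&(X[...,2]>lo)&(X[...,2]<hi)&(np.hypot(X[...,0]-.5728,X[...,1]+.1547)<r+.004)
        print(f,nm,q.sum(),circ(X[q],r) if q.sum()>20 else '')
E
```

```text
[(np.int64(541), (array([-2.91864397e-04,  4.84587009e-05]), np.float64(0.00014404518820668524))), (np.int64(679), (array([-2.30329869e-04,  6.89657861e-05]), np.float64(0.00015763880675421713))), (np.int64(1416), (array([-0.00012037,  0.00064509]), np.float64(0.0005977891982180839)))] top z 0.023746639820160786 top c ((-1.3724997188546695e-05, -4.919440107187256e-05), 0.022088032215833664)
flange plane slopes deg [-0.18380575 -0.85672363] z0 -0.049443510732267326 3148
5.4583 [ 0.57277265 -0.15402088  0.22022386] [ 0.24964224  1.18777574 -5.06893514] [-0.05302694 -0.00383075 -0.02203769] [1.79986251e+02 3.01834746e-03 9.00534802e+01]
[(np.int64(540), (array([-0.00030584, -0.00021293]), np.float64(0.00013558109448975376))), (np.int64(673), (array([-0.00029862, -0.00017408]), np.float64(0.00015223026247952048))), (np.int64(1442), (array([-0.00020826,  0.00040306]), np.float64(0.0006031275823022604)))] top z 0.02347833210040773 top c ((1.4023123185324948e-05, -1.0370611562393606e-05), 0.022064384073019028)
flange plane slopes deg [-0.07608481 -0.76310756] z0 -0.04970960867243741 3116
s2 rod 249 (array([ 0.57385626, -0.15540384]), np.float64(0.0006918163074634588))
s2 hub 206 (array([ 0.57351131, -0.15521153]), np.float64(0.0006339946064869411))
s2 hublow 374 (array([ 0.57353071, -0.15523701]), np.float64(0.0006656994915867215))
d2 rod 186 (array([ 0.57221485, -0.15462457]), np.float64(0.0005826264137779426))
d2 hub 153 (array([ 0.57204113, -0.15457754]), np.float64(0.0005641005966393713))
d2 hublow 288 (array([ 0.57200735, -0.15437577]), np.float64(0.0006663175139884348))
```

Both fixed cameras put the collar within 0.35 mm of the rod axis and the wrist view shows it near upright. I'll lower it in guarded steps.

```bash
cat >> h.py <<'E'
def st(n=3):
    F=[];T=[]
    for _ in range(n):
        s=bot.state();F.append(s['wrist_force']);T.append(s['wrist_torque']);bot.wait(.02)
    return s,np.mean(F,0),np.mean(T,0)
E
python3 - <<'E'
from h import *
x,y=.5730,-.1548; z=.220
while z>.0985:
    z=max(z-.012,.098); bot.movel([x,y,z],v=.05); s,F,T=st()
    print(round(s['clock'],2),round(z,4),s['position'].round(4),F.round(1),T.round(2))
    if abs(F[2]+4.9)>5 or np.hypot(*F[:2])>6: print('stop');break
E
```

```text
6.03 0.208 [ 0.5729 -0.1548  0.2077] [-0.1  0.4 -5. ] [ 0.01 -0.02  0.03]
6.47 0.196 [ 0.5729 -0.1548  0.1958] [ 0.3 -0.4 -4.8] [-0.02 -0.02  0.  ]
6.92 0.184 [ 0.5729 -0.1548  0.1838] [ 0.2 -0.3 -4.7] [-0.02 -0.03 -0.01]
7.36 0.172 [ 0.5729 -0.1548  0.1718] [ 0.   0.4 -4.1] [-0.02  0.01 -0.02]
7.8 0.16 [ 0.5729 -0.1548  0.1598] [ 0.4 -0.2 -5.1] [-0.02 -0.03 -0.03]
8.24 0.148 [ 0.5729 -0.1548  0.1478] [ 0.2  0.7 -5.4] [-0.02 -0.    0.01]
8.68 0.136 [ 0.5729 -0.1548  0.1358] [-0.1 -0.2 -5.1] [-0.    0.02  0.03]
9.12 0.124 [ 0.5729 -0.1548  0.1238] [ 0.3  0.2 -5.1] [ 0.    0.03 -0.02]
9.57 0.112 [ 0.5729 -0.1548  0.1118] [ 0.3  0.1 -4.8] [ 0.    0.01 -0.01]
10.01 0.1 [ 0.5729 -0.1548  0.0998] [-0.2 -0.3 -4.7] [-0.02  0.02 -0.01]
10.31 0.098 [ 0.573  -0.1548  0.098 ] [-0.5  0.  -5.3] [-0.02  0.01  0.01]
```

Run:
```python
from h import *
x,y=.5730,-.1548; z=.098
while z>.0865:
    z-=.0005; bot.movel([x,y,z],v=.02); s,F,T=st(2)
    print(round(s['clock'],2),round(z,4),s['position'][2].round(4),F.round(1),T.round(2))
    if F[2]>-1 or np.hypot(*F[:2])>6: break
bot.wait(.2);s,F,T=st(4);print(s['position'],F,T)
```

```text
10.59 0.0975 0.0975 [ 0.1  0.2 -5.8] [ 0.02 -0.07  0.  ]
10.88 0.097 0.097 [-0.4 -0.4 -4.7] [0.02 0.03 0.01]
11.16 0.0965 0.0965 [-0.7  0.1 -4.3] [-0.03 -0.01 -0.01]
11.44 0.096 0.096 [-0.2 -0.  -4.4] [ 0.   -0.02  0.03]
11.72 0.0955 0.0955 [-0.2 -0.3 -4.3] [ 0.02 -0.04  0.  ]
12.01 0.095 0.095 [-0.6 -0.3 -5. ] [0.02 0.03 0.  ]
12.29 0.0945 0.0946 [-0.5  0.4 -1.6] [ 0.01  0.05 -0.  ]
12.57 0.094 0.0946 [-3.   0.6  7.3] [0.14 0.52 0.01]
[ 0.57313138 -0.15483152  0.09455055] [-2.47079981  0.75876607  7.21778737] [ 0.1435222   0.51085098 -0.00479076]
```

Threaded cleanly, and the dogs rest on the ring at TCP z ≈ 0.0945. Next: turn under about 5 N of load and feel for the drop.

Run:
```python
from h import *
x,y=.5730,-.1548; z=.0943; yaw=90.
bot.movel([x,y,z],[180,0,yaw],v=.02)
for i in range(52):
    yaw-=1.5; bot.movel([x,y,z],[180,0,yaw],v=.02); s,F,T=st(2)
    if i<3 or i%6==0: print(round(s['clock'],2),yaw,round(z,4),s['position'].round(4),s['ee_rot'][2].round(2),F.round(1),T.round(2))
    k=0
    while F[2]<-2 and k<3 and z>.0937: z-=.0002;k+=1; bot.movel([x,y,z],[180,0,yaw],v=.02); s,F,T=st(2)
    if F[2]>5: z+=.0002
    if s['position'][2]<.0940 or abs(T[2])>.6 or s['clock']>36 or F[2]>18: break
print(s['clock'],yaw,z,s['position'],s['ee_rot'],F,T,s['grip_width'])
```

```text
13.38 88.5 0.0943 [ 0.5732 -0.1549  0.0946] 88.51 [-1.2  0.6  5.7] [ 0.06  0.34 -0.1 ]
13.66 87.0 0.0945 [ 0.5732 -0.1549  0.0946] 87.04 [-0.3 -0.1  2.8] [ 0.    0.02 -0.16]
13.94 85.5 0.0945 [ 0.5732 -0.1549  0.0946] 85.55 [ 0.3 -0.7  3.9] [-0.06 -0.1  -0.15]
15.07 79.5 0.0947 [ 0.5729 -0.1548  0.0946] 79.56 [0.9 0.  1.8] [-0.05 -0.1  -0.17]
17.06 70.5 0.0945 [ 0.573  -0.1548  0.0944] 70.55 [ 0.  -0.4 -2.7] [-0.09 -0.05 -0.01]
18.475 69.0 0.09369999999999998 [ 0.57298343 -0.15477849  0.09368403] [-1.79996826e+02 -1.36942698e-03  6.90015918e+01] [-0.33104669  0.07715042 -3.99306281] [ 0.00298538 -0.03355625  0.00233537] 0.4615048626829354
```

It dropped at yaw ≈ 69.5–70.5°. I'll follow it down gently to home (TCP z ≈ 0.088), watching force and torque.

Run:
```python
from h import *
x,y=.5730,-.1548; z=.0937; yaw=69.
while z>.0866:
    z-=.0005; bot.movel([x,y,z],[180,0,yaw],v=.02); s,F,T=st(2)
    print(round(s['clock'],2),round(z,4),s['position'].round(4),F.round(1),T.round(2))
    if F[2]>-1 or abs(T[2])>.5: break
```

```text
18.76 0.0932 [ 0.573  -0.1548  0.0932] [ 0.2 -0.3 -5.2] [-0.01  0.   -0.01]
19.04 0.0927 [ 0.573  -0.1548  0.0927] [ 0.1  0.  -4.9] [ 0.02 -0.01 -0.04]
19.32 0.0922 [ 0.573  -0.1548  0.0922] [ 0.3 -0.2 -5.6] [ 0.02 -0.01  0.01]
19.61 0.0917 [ 0.573  -0.1548  0.0917] [-0.4 -0.1 -4.5] [ 0.01 -0.02 -0.  ]
19.89 0.0912 [ 0.573  -0.1548  0.0912] [-0.2  0.1 -5. ] [-0.01  0.03 -0.02]
20.18 0.0907 [ 0.573  -0.1548  0.0907] [ 0.4  0.  -5.5] [-0.04  0.01  0.01]
20.46 0.0902 [ 0.573  -0.1548  0.0902] [-0.6 -0.8 -5.1] [ 0.01 -0.01 -0.01]
20.74 0.0897 [ 0.573  -0.1548  0.0897] [ 0.5  0.  -5. ] [-0.01 -0.01  0.02]
21.02 0.0892 [ 0.573  -0.1548  0.0892] [ 0.4 -0.3 -5. ] [-0.02 -0.01 -0.03]
21.31 0.0887 [ 0.573  -0.1548  0.0887] [-0.2 -0.6 -5.6] [ 0.02 -0.01  0.02]
21.59 0.0882 [ 0.573  -0.1548  0.0882] [ 0.2 -0.1 -4.7] [ 0.    0.02 -0.01]
21.88 0.0877 [ 0.573  -0.1548  0.088 ] [-2.5  0.6  4.9] [ 0.16  0.4  -0.03]
```

Seated exactly 6.5 mm below first contact. Unload, release, withdraw and look.

Run:
```python
from h import *
x,y=.5730,-.1548
bot.movel([x,y,.0880],[180,0,69],v=.02); s,F,T=st(2); print(F)
bot.command_gripper(.85); bot.wait(.2); s,F,T=st(2); print(F)
bot.movel([x,y,.22],v=.12); bot.movel([x,y,.26],v=.12);bot.wait(.2); s,F,T=st(2); print(s['clock'],F)
p=snap('scene','s3')[0];snap('side','d3')
for f in ('s3','d3'):
    X,m,_=cloud(f); r=np.hypot(X[...,0]-x,X[...,1]-y); z=X[...,2]
    fl=m&(r<.036)&(r>.025)&(z>.03)&(z<.06); tp=m&(r<.019)&(r>.010)&(z>.1)&(z<.13)
    for q in (fl,tp):
        k=np.linalg.lstsq(np.c_[X[q][:,:2]-[x,y],np.ones(q.sum())],X[q][:,2],rcond=None)[0]
        print(f,q.sum(),np.median(z[q]).round(4),np.degrees(k[:2]).round(2))
a=cv2.imread('pics/s3.png')[150:330,190:370];b=cv2.imread('pics/d3.png')[150:330,150:330]
cv2.imwrite('pics/c3.png',np.hstack([cv2.resize(i,(400,400),interpolation=cv2.INTER_CUBIC) for i in (a,b)]))
```

```text
[-1.6994586   0.19082601  3.25460521]
[-0.35186256  0.12919834  0.44554092]
24.7833 [ 0.5485505  -0.11770892 -0.36684321]
s3 299 0.0373 [ 1.72 -2.3 ]
s3 136 0.1105 [  5.05 -10.05]
d3 258 0.0383 [-1.8  -2.57]
d3 109 0.112 [-6.15 -7.17]
```

View pics/c3.png

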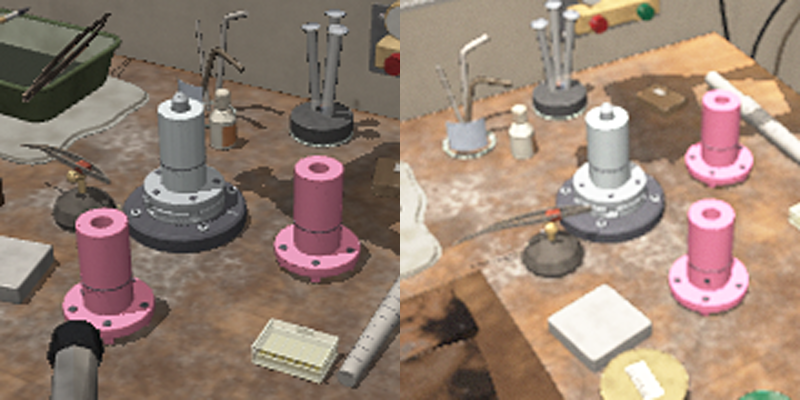

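Both views show the collar standing square on the ring, in the left half at (182,150) and in the right half at (608,150). The rod tip protrudes, the flange top is at about 0.038 m (38 mm expected when home) and the hub top at about 0.111 m. The other objects look unmoved and the gripper is clear.

```bash
python3 -c "
from cell import bot
print(bot.finish_job())"
```

```text
the job is handed in; nothing more can be done
None
```

The collar is on the rod with its dogs in the slots and the flange home on the ring, 6.5 mm below first contact. It has been released, the gripper is clear, and the job was handed in at about 25 s; no verdict came back.

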